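# Set the colour stirrer to the long mark

### The arm

A 7-joint arm with a two-finger parallel gripper is mounted at the origin on the work surface. World frame = base frame: x ahead of the robot, y to its left, z up, the work surface at z = 0. Lengths are in mm, angles in rad, forces in N, time in s.
With the tool pointing down it reaches from about 400 to 850 mm from the base axis. Payload 10.4 kg.
Tool frame: the origin (TCP) lies at the very end of the fingers, on their centre line; the grasp point (between the pads) lies manip.grip_point_offset behind it (manip.grip_point_offset is the distance from the TCP to the grasp point, in mm); z points along the fingers, y is the line along which they close (so a half turn about z gives the same grasp; the last joint's range is limited). The gripper opens to 85 mm and grips with 20 to 120 N. Pads are 22 mm wide; open, the fingers measure 114 mm over their backs; the gripper's body (76 mm by 85 mm) begins 54 mm behind the grasp point. The pads swing forward as they close: fully open they stand 13 mm farther back than shut.
Start: joints at [-0.023, 0.332, -0.065, 1.46, 0.022, 1.35, -0.088], TCP at [625.021, 0.018, 231.338] pointing down, gripper open.
Joint ranges: [-2.6, 2.6], [-0.5, 2.12], [-1.47, 1.34], [0.16, 2.42], [-1.27, 4.41], [0.06, 2.06], [-2.6, 2.6]. Speed limits (rad/s): [2.22, 2.22, 2.79, 2.79, 3.14, 3.14, 3.14].

### API

Orientations are given as a 3x3 rotation matrix whose columns are the frame's x, y, z axes.
In Python, from cell import manip gives the robot as it stands. The module is installed in compiled form; this text tells all that it offers.
- The arm moves only by the tool play_rows, never from a script. Its argument "steps" is a list of rows, each an object with "delta_pos": the shift along the tool's x, y, z in cm, a list of three; "turn": the turn, a rotation vector about the tool's x, y, z in degrees, a list of three. A call has 1 to 8 rows; each row shifts and turns the commanded pose from where the row before left it, along the tool's axes as they then stand; what a row does not reach is not made up. A row lasts 1/10 s, in which the tool goes at most 50 mm and 8.59 degrees, less where a joint would pass 70% of its speed; a pose out of reach is approached as far as the arm can. A call is refused whole if a number of a shift passes 5 or a number of a turn 8.59, either way. A call with a gripper value outside its range is refused whole. "gripper" is the opening, from 0 (shut) to 1 (fully open), set as the call begins (left out, the last holds). The fingers move at their own pace and stop on an object; "newtons" is the grip in N (left out, the last holds). Time passes only in rows, so rows that do not move let the fingers close. It gives the time, the measured TCP pose, the force, the opening and the grip force at its end, in the units of the state.
- manip.get_state(): the state, without advancing time (a new reading comes with each control period).
- manip.snapshot(name): name is "scene" or "side" or "wrist"; returns (picture, depth): 420x560x3 uint8, red, green, blue; 420x560 float32, mm along the optical axis (not along the pixel's ray), 0 where there is no reading.
- manip.camera_model(name): a dict with "fx", "fy", "cx", "cy" (pixels), "k1" (the pictures are not rectified: a ray, as slopes to the right and down, at radius r is drawn at 1 + k1 r^2 times it, then the intrinsics apply), "pose" (4x4, takes a point from camera to world coordinates). Camera axes: x right, y down, z forward; pixel columns grow to the right and rows downward; lengths in mm; the calibration is good to about 2 mm. A picture is of the moment at which its call begins: read the wrist's pose just before it. camera_model takes no time and is no camera call; for the wrist camera it gives the pose at the moment of the call.
- manip.job_done(): hands the job in; it is judged then, once.
The state is a dict: "time_s": time; "qpos": joint angles; "qd": joint speeds; "effort": joint torques, N m; "tool_pos": TCP position; "ee_rot": TCP orientation; "contact_force": force on the tool from outside, world axes, zero at the start; "torque": the same for the moment, N m; "opening": opening from 0.0 (shut) to 1.0 (fully open); "grip_force": force on a finger pad.
Only numpy, scipy, OpenCV 4.12 (cv2) and the standard library are available. Lean on these libraries where they do the work, as an engineer would, in place of code of your own. Each camera call takes 0.05 s, during which the arm holds its last target. There are 200 camera calls.

### The job

Set the stirrer to its working speed: lay a fingertip (shut fingers will do) gently on the knurled dial, nothing else of the robot touching the stirrer, and turn it clockwise, seen from above, by friction, click by click, until its white line clicks into the setting at the long tick, without letting it run on past into the next click. Nothing is to be gripped or lifted: leave the stirrer standing where it is, the jar on its plate, and the tumbler, dish and brush undisturbed, then take the hand away.

Things in the scene. Friction and masses are not known exactly. Their poses are not given: they have to be found in the camera images.
- stirrer: Bench stirrer for marbling colours, a white box standing loose on rubber feet, 1.4 kg: 140 mm in x, 270 mm in y, top deck 45 mm above the table. Origin at the centre of its underside, on the table; x along the short side, y along the long side, z up. The dial is on its +y half, a flat steel plate of 100 mm diameter with a jar on it on its -y half.
- dial_center (a point): Fixed point on the dial's vertical axis at the height of the dial's top face (64 mm above the table, untouched), 65 mm in +y from the stirrer's origin. The dial is a black knurled disc, 88 mm across, 14 mm thick, flat on top with a white radial line; underside 5 mm above the deck. It is on a spring: pressed from above it sinks up to 4 mm, starting at about 4 N and bottoming at about 12 N. It does not tilt.
- line_tip (a point): Outer end of the white line on the dial's top face, 42 mm from the dial's axis; turns with the dial. The face is of one friction all over (coefficient roughly 0.5 to 0.7 against a fingertip, so press it well into its spring to turn it).
- long_tick (a point): Middle of the long, broad black tick (14 mm by 5 mm, the other five ticks are 5 mm by 2 mm) on the deck beside the dial, 55 mm from the dial's axis. The line points at it when the dial is right. One tick per setting, 30 degrees apart.
- dial (a joint): Turn of the dial in rad, growing clockwise seen from above. It clicks into a detent every 0.524 rad (30 degrees): 0, 0.524, 1.047, 1.571, 2.094, 2.618, with end stops just outside the first and last. The long tick is the setting 1.571; the dial starts one to three clicks before it. Getting out of a click takes about 0.06 N m (some 2 N at 30 mm from the axis); once past half way it snaps on into the next click by itself as the finger lets go.
- plate (a point): Centre of the stirrer's steel plate, top face, 50 mm above the table, on which the jar stands.
- jar: Closed amber glass jar with white cap, 60 mm diameter, 70 mm high, standing on the plate; origin at the centre of its underside. To be left there.
- tumbler: Drinking glass, 72 mm across the rim, 90 mm high, standing beside the dial's end of the stirrer; origin at the centre of its underside. To be left alone.
- dish: White ceramic dish, 90 mm across, 35 mm high, beside the plate's end of the stirrer; origin at the centre of its underside. To be left alone.
- brush: Flat paint brush, wooden handle, about 45 mm wide and 200 mm long, lying on the table along the far (+x) side of the stirrer, along its own x axis; origin at its underside. To be left alone.
Things that resemble listed ones, but are neither listed nor needed, are in the scene too. Several things have the shape of the jar; the one meant has the colours described above.

How it is judged (in metres and radians):
At the end, for the whole second after the job is handed in: The dial rests in the click at the long tick (1.571 rad, within 0.1 rad); the stirrer stands flat within 30 mm of where it was, the jar upright on its plate within 25 mm of the plate's centre, and tumbler, dish and brush are within 20 mm of where they were (value of joint dial between 1.471 and 1.671 rad and velocity of joint dial between -0.05 and 0.05 rad/s and linear speed of stirrer below 0.01 m/s and distance of stirrer from where it was at the start of the episode below 0.03 m and height (world z) of stirrer below 0.006 m and angle between stirrer's own z axis and vertical below 0.06 rad and horizontal distance between jar and plate below 0.025 m and angle between jar's own z axis and vertical below 0.1 rad and distance of each of tumbler, dish, brush from where it was at the start of the episode below 0.02 m); the robot touches nothing.
It fails at once if the dial ran past the long tick into the next click (value of joint dial above 1.871 rad).
It fails at once if the dial or stirrer was gripped or pressed hard instead of gently touched (contact force between the fingers and stirrer above 40 N).
It fails at once if the stirrer was touched with more of the robot than the fingers (contact force between the arm and stirrer above 2 N).
It fails at once if the stirrer was lifted, tipped or shoved away (not (distance of stirrer from where it was at the start of the episode below 0.03 m) or not (height (world z) of stirrer below 0.006 m) or not (angle between stirrer's own z axis and vertical below 0.06 rad)).
It fails at once if the jar, tumbler, dish or brush was knocked, shoved or lifted (not (horizontal distance between jar and plate below 0.025 m) or not (angle between jar's own z axis and vertical below 0.1 rad) or not (distance of tumbler from where it was at the start of the episode below 0.02 m) or not (distance of dish from where it was at the start of the episode below 0.02 m) or not (distance of brush from where it was at the start of the episode below 0.02 m) or height (world z) of jar above 0.058 m).
It also fails if it takes over 45 s, if anything falls off the work surface, if the arm or the gripper's body presses on something with over 40 N, if the wrist force passes 120 N, or if a joint passes its speed limit or range.

## Working session

There is one attempt and no reset: what is moved stays moved. The work goes in short steps, Python scripts to look and compute and a tool call to move; the robot and the scene stay as the last step left them, time stands still between calls to the robot, and variables do not carry over. Pictures are saved under pics/ and viewed, at most 10 in all, crops included, and the job is handed in when it is done.

Besides the shell and the picture viewer there is one more tool, called after ">>>" as name(argument=value, ...) on one line, values as JSON. play_rows: Moves the arm, as the interface text tells. Its arguments: {"type":"object","properties":{"steps":{"type":"array"},"gripper":{"type":"number"},"newtons":{"type":"number"}},"required":["steps"]}

```bash
mkdir -p pics
cat > h.py <<'E'
import numpy as np, cv2
from cell import manip
def ray(c,u,v):
    x=(u-c["cx"])/c["fx"]; y=(v-c["cy"])/c["fy"]
    r=np.hypot(x,y); s=r
    for _ in range(20): s=r/(1+c["k1"]*s*s)
    f=s/r if r>0 else 1
    P=np.array(c["pose"]); return P[:3,3],P[:3,:3]@np.array([x*f,y*f,1])
def onplane(c,u,v,z):
    o,d=ray(c,u,v); return o+d*(z-o[2])/d[2]
def proj(c,p):
    P=np.array(c["pose"]); q=P[:3,:3].T@(np.array(p)-P[:3,3]); x,y=q[0]/q[2],q[1]/q[2]
    k=1+c["k1"]*(x*x+y*y); return c["fx"]*x*k+c["cx"],c["fy"]*y*k+c["cy"]
def snap(name,f):
    c=manip.camera_model(name); im,d=manip.snapshot(name)
    cv2.imwrite("pics/"+f+".png",im[:,:,::-1]); np.save("pics/"+f,d); return c,im,d
E
python3 - <<'E'
from h import *
s=manip.get_state(); print(s["time_s"],s["tool_pos"],s["ee_rot"],s["contact_force"],manip.grip_point_offset)
ims=[]
import pickle
cs={}
for n in ("scene","side","wrist"):
    c,im,d=snap(n,n+"0"); cs[n]=c; ims.append(im); print(n,np.round(c["pose"],2).tolist())
pickle.dump(cs,open("cs.pkl","wb"))
E
```

```text
0.0 [6.24633433e+02 9.44503927e-03 2.30502844e+02] [[-6.13864598e-06  9.99998983e-01 -1.42635897e-03]
 [ 9.99999999e-01  6.08021181e-06 -4.09717035e-05]
 [-4.09629892e-05 -1.42635922e-03 -9.99998982e-01]] [-0.15600618  0.16804263 -0.07364826] 18.700000000000003
scene [[-0.77, 0.51, -0.39, 918.84], [0.64, 0.62, -0.45, 426.58], [0.01, -0.59, -0.81, 778.74], [0.0, 0.0, 0.0, 1.0]]
side [[-0.94, -0.26, 0.23, 375.03], [-0.35, 0.72, -0.6, 530.46], [-0.01, -0.64, -0.77, 723.81], [0.0, 0.0, 0.0, 1.0]]
wrist [[1.0, -0.0, -0.0, 624.34], [-0.0, -0.95, -0.32, 82.06], [-0.0, 0.32, -0.95, 372.51], [0.0, 0.0, 0.0, 1.0]]
```

View pics/scene0.png

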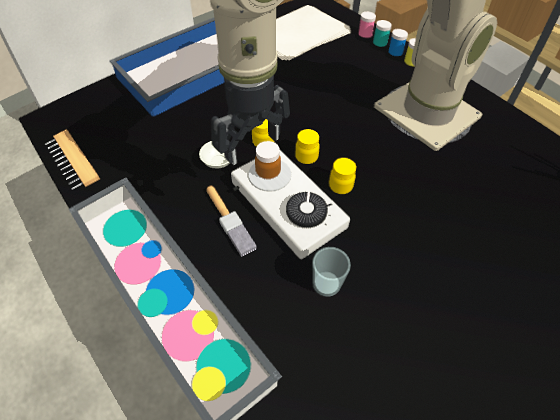

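View pics/wrist0.png

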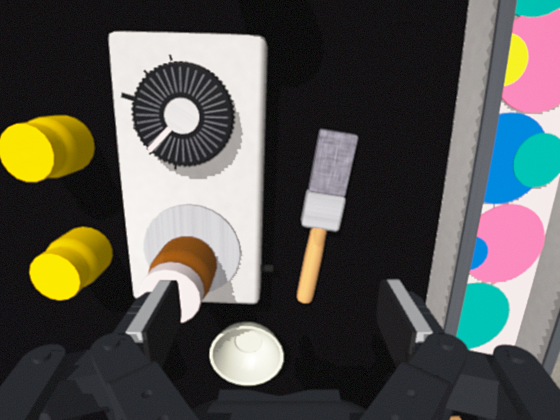

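The wrist view shows the dial centred near (182,116), with its line pointing down-left to about (150,150). The long tick is at about (127,96), and the jar sits on its plate at (185,265). The scene view shows the tumbler at (330,272), beyond the dial's end.

Run:
```python
from h import *
import pickle
cs=pickle.load(open("cs.pkl","rb")); c=cs["wrist"]
im=cv2.imread("pics/wrist0.png"); g=im.max(2)
# rectify the dial area on plane z=64, 0.5mm/px
x0,y0=np.array(onplane(c,182,116,64))[:2]
def rect(z):
    n=300; mx=np.zeros((n,n),np.float32); my=mx.copy()
    for i in range(n):
        for j in range(n):
            mx[i,j],my[i,j]=proj(c,[x0+(j-150)*.5,y0-(i-150)*.5,z])
    return cv2.remap(im,mx,my,cv2.INTER_LINEAR)
r=rect(64)
a=rect(45)
cv2.imwrite("pics/rect.png",cv2.resize(np.hstack([r,a]),(800,400)))
print(x0,y0)
for n,p in dict(tickmid=(127,96),).items(): print(n,onplane(c,*p,45))
print("line",onplane(c,151,149,64))
for p in [(109,32),(267,36),(133,303),(260,303)]: print(onplane(c,*p,45))
print("plate",onplane(c,192,250,50),"tumbler rim etc")
sc=cs["scene"]; print("tumbler",onplane(sc,327,285,0),onplane(sc,331,256,90),"dial",onplane(sc,306,208,64))
```

```text
540.8005973575524 66.05400142727274
tickmid [486.63491102  83.37569821  45.        ]
line [510.6098224   37.86749989  64.        ]
[476.93535249 137.24144656  45.        ]
[614.17084975 131.74306928  45.        ]
[ 462.90186455 -133.59733782   45.        ]
[ 603.52236252 -132.48582507   45.        ]
plate [535.71185769 -66.73109788  50.        ] tumbler rim etc
tumbler [606.93818441 210.15118439   0.        ] [595.56724575 195.81949195  90.        ] dial [543.88128155  67.82892956  64.        ]
```

View pics/rect.png

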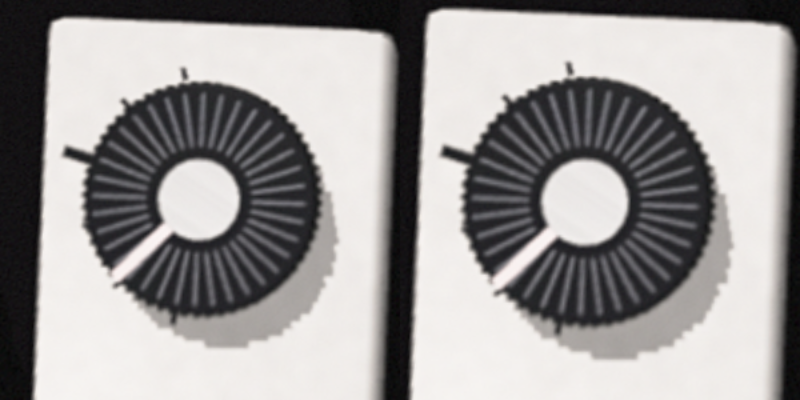

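>>> play_rows(steps=[{"delta_pos": [2.28, -2.44, 0], "turn": [0, 0, 0]}, {"delta_pos": [2.28, -2.44, 0], "turn": [0, 0, 0]}, {"delta_pos": [2.28, -2.44, 0], "turn": [0, 0, 0]}, {"delta_pos": [2.28, -2.44, 0], "turn": [0, 0, 0]}, {"delta_pos": [0, 0, 4], "turn": [0, 0, 0]}, {"delta_pos": [0, 0, 4], "turn": [0, 0, 0]}, {"delta_pos": [0, 0, 3], "turn": [0, 0, 0]}, {"delta_pos": [0, 0, 0], "turn": [0, 0, 0]}], gripper=0)

```text
time_s: 0.95
tool_pos: [524.6, 90.6, 117.3]
ee_rot: [[-0.0, 1.0, -0.007], [1.0, 0.0, -0.002], [-0.002, -0.007, -1.0]]
contact_force: [0.4, -0.3, 0.7]
opening: -0.001
grip_force: 0.0
```

>>> play_rows(steps=[{"delta_pos": [0, 0, 0], "turn": [0, 0, 0]}, {"delta_pos": [0, 0, 0], "turn": [0, 0, 0]}, {"delta_pos": [0, 0, 0], "turn": [0, 0, 0]}])

```text
time_s: 1.25
tool_pos: [528.5, 91.4, 123.1]
ee_rot: [[0.0, 1.0, 0.003], [1.0, -0.0, 0.001], [0.001, 0.003, -1.0]]
contact_force: [-0.2, -0.1, -0.8]
opening: -0.0
grip_force: 0.0
```

Run:
```python
from h import *
a=[snap(n,n+"1")[1] for n in ("wrist","scene")]
b=cv2.resize(a[1][130:290,200:400],(500,400)); w=cv2.resize(a[0],(533,400))
cv2.imwrite("pics/v1.png",cv2.resize(np.hstack([w,b]),(800,310))[:,:,::-1])
s=manip.get_state(); print(s["tool_pos"],s["contact_force"],s["opening"],s["time_s"])
```

```text
[528.11279536  91.34746926 122.55231087] [1.3254059  0.4743053  0.16866166] 0.0004277541408683563 1.35
```

View pics/v1.png

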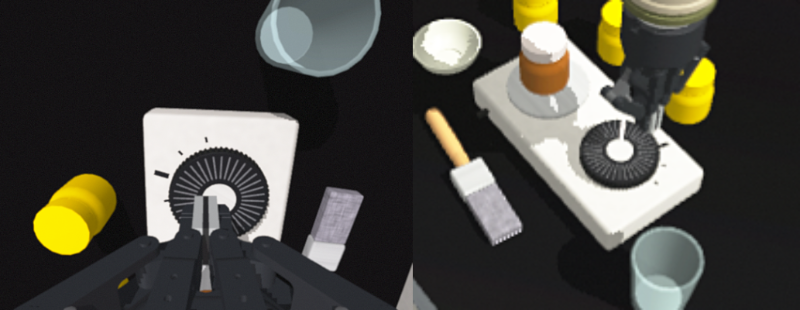

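The fingers are shut above the far part of the dial, and the line is still visible in the scene view at (622,130). Next I descend in steps.

>>> play_rows(steps=[{"delta_pos": [0, 0, 1.5], "turn": [0, 0, 0]}, {"delta_pos": [0, 0, 1.5], "turn": [0, 0, 0]}, {"delta_pos": [0, 0, 1.2], "turn": [0, 0, 0]}, {"delta_pos": [0, 0, 0.8], "turn": [0, 0, 0]}, {"delta_pos": [0, 0, 0], "turn": [0, 0, 0]}, {"delta_pos": [0, 0, 0], "turn": [0, 0, 0]}, {"delta_pos": [0, 0, 0], "turn": [0, 0, 0]}])

```text
time_s: 2.05
tool_pos: [527.9, 91.4, 72.0]
ee_rot: [[-0.0, 1.0, 0.001], [1.0, 0.0, 0.0], [0.0, 0.001, -1.0]]
contact_force: [0.2, 0.5, 1.0]
opening: 0.0
grip_force: 0.0
```

>>> play_rows(steps=[{"delta_pos": [0, 0, 0.3], "turn": [0, 0, 0]}, {"delta_pos": [0, 0, 0.3], "turn": [0, 0, 0]}, {"delta_pos": [0, 0, 0.2], "turn": [0, 0, 0]}, {"delta_pos": [0, 0, 0], "turn": [0, 0, 0]}, {"delta_pos": [0, 0, 0], "turn": [0, 0, 0]}, {"delta_pos": [0, 0, 0], "turn": [0, 0, 0]}])

```text
time_s: 2.65
tool_pos: [527.5, 91.3, 63.6]
ee_rot: [[-0.0, 1.0, 0.0], [1.0, 0.0, 0.0], [0.0, 0.0, -1.0]]
contact_force: [-1.4, 0.8, 4.3]
opening: -0.0
grip_force: 2.3
```

>>> play_rows(steps=[{"delta_pos": [0, 0, 0.15], "turn": [0, 0, 0]}, {"delta_pos": [0, 0, 0.15], "turn": [0, 0, 0]}, {"delta_pos": [0, 0, 0], "turn": [0, 0, 0]}, {"delta_pos": [0, 0, 0], "turn": [0, 0, 0]}])

```text
time_s: 3.05
tool_pos: [527.6, 91.5, 61.0]
ee_rot: [[-0.0, 1.0, 0.001], [1.0, 0.0, 0.0], [0.0, 0.001, -1.0]]
contact_force: [-2.5, 1.3, 9.2]
opening: -0.003
grip_force: 4.6
```

>>> play_rows(steps=[{"delta_pos": [0.11, 0.22, 0], "turn": [0, 0, 5]}, {"delta_pos": [0.11, 0.22, 0], "turn": [0, 0, 5]}, {"delta_pos": [0.11, 0.22, 0], "turn": [0, 0, 5]}, {"delta_pos": [0.11, 0.22, 0], "turn": [0, 0, 5]}, {"delta_pos": [0.11, 0.22, 0], "turn": [0, 0, 5]}, {"delta_pos": [0.11, 0.22, 0], "turn": [0, 0, 5]}, {"delta_pos": [0, 0, 0], "turn": [0, 0, 0]}, {"delta_pos": [0, 0, 0], "turn": [0, 0, 0]}])

```text
time_s: 3.85
tool_pos: [542.4, 94.7, 61.2]
ee_rot: [[0.5, 0.866, 0.002], [0.866, -0.5, 0.0], [0.001, 0.001, -1.0]]
contact_force: [-0.4, -1.1, 8.9]
opening: 0.001
grip_force: 4.5
```

Run:
```python
from h import *
a=[snap(n,n+"2")[1] for n in ("scene","side")]
b=cv2.resize(a[0][170:260,260:370],(440,360)); 
c=manip.camera_model("side"); u,v=map(int,proj(c,[541,67,64])); print(u,v)
w=cv2.resize(a[1][max(v-50,0):v+50,max(u-50,0):u+50],(360,360))
cv2.imwrite("pics/v2.png",np.hstack([b,w])[:,:,::-1])
s=manip.get_state(); print(s["tool_pos"],s["contact_force"])
```

```text
295 238
[542.32671293  94.75917451  61.17586274] [-1.26177388 -0.1821404   8.86327939]
```

View pics/v2.png

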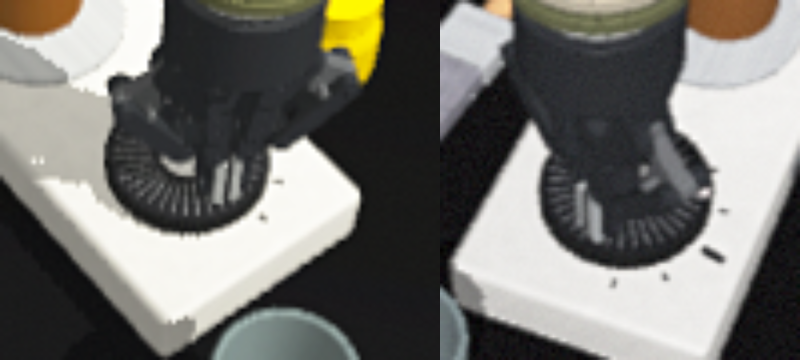

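In the side crop the line tip is at about (705,192), near the tick one before the long one at (724,211). I'll convert this to an angle.

```bash
cat > ang.py <<'E'
from h import *
import sys
def ang(im,c,C=(541.3,66.8),z=64):
    # white line: brightest angle on the knurled ring (radius 30-40 mm)
    A=np.arange(140,260,1.0); R=np.linspace(26,41,16); g=im.min(2)
    pr=[]
    for a in A:
        t=np.radians(a); v=[g[tuple(int(round(q)) for q in proj(c,[C[0]+r*np.cos(t),C[1]+r*np.sin(t),z])[::-1])] for r in R]
        pr.append(np.mean(np.sort(v)[-8:]))
    return A,np.array(pr)
E
python3 - <<'E'
from ang import *
c=manip.camera_model("side"); im=cv2.imread("pics/side2.png")
print("tip",onplane(c,245+(705-440)/3.6,188+192/3.6,61)-[541.3,66.8,0])
print("long",onplane(c,245+(712-440)/3.6,188+253/3.6,45)-[541.3,66.8,0],"prev",onplane(c,245+(724-440)/3.6,188+211/3.6,45)-[541.3,66.8,0])
A,p=ang(im,c,z=61); print([(int(a),int(q)) for a,q in zip(A[::4],p[::4])])
E
```

```text
tip [-41.9142769   -8.93441343  61.        ]
long [-53.90572388  14.84511821  45.        ] prev [-51.83285554 -12.06590389  45.        ]
[(140, 79), (144, 58), (148, 74), (152, 66), (156, 57), (160, 77), (164, 47), (168, 74), (172, 64), (176, 59), (180, 76), (184, 77), (188, 120), (192, 151), (196, 126), (200, 125), (204, 124), (208, 123), (212, 122), (216, 121), (220, 119), (224, 119), (228, 120), (232, 122), (236, 120), (240, 121), (244, 123), (248, 121), (252, 122), (256, 118)]
```

The line is at 192° and its tick is at 193°, so one click is done with no slip. Now the second click.

>>> play_rows(steps=[{"delta_pos": [0.11, 0.22, 0], "turn": [0, 0, 5]}, {"delta_pos": [0.11, 0.22, 0], "turn": [0, 0, 5]}, {"delta_pos": [0.11, 0.22, 0], "turn": [0, 0, 5]}, {"delta_pos": [0.11, 0.22, 0], "turn": [0, 0, 5]}, {"delta_pos": [0.11, 0.22, 0], "turn": [0, 0, 5]}, {"delta_pos": [0.08, 0.17, 0], "turn": [0, 0, 4]}, {"delta_pos": [0, 0, 0], "turn": [0, 0, 0]}, {"delta_pos": [0, 0, 0], "turn": [0, 0, 0]}])

```text
time_s: 4.75
tool_pos: [555.7, 90.5, 61.1]
ee_rot: [[0.857, 0.514, 0.001], [0.514, -0.857, -0.0], [0.001, 0.001, -1.0]]
contact_force: [-2.0, -1.8, 8.9]
opening: 0.007
grip_force: 4.4
```

Run:
```python
from ang import *
c,im,d=snap("side","side3"); A,p=ang(im[:,:,::-1],c,z=61); print([(int(a),int(q)) for a,q in zip(A[::2],p[::2])])
cv2.imwrite("pics/v3.png",cv2.resize(im[188:288,245:345],(500,500))[:,:,::-1])
```

```text
[(140, 82), (142, 81), (144, 70), (146, 55), (148, 66), (150, 76), (152, 72), (154, 53), (156, 67), (158, 110), (160, 167), (162, 229), (164, 249), (166, 250), (168, 245), (170, 217), (172, 148), (174, 91), (176, 66), (178, 66), (180, 85), (182, 89), (184, 63), (186, 60), (188, 69), (190, 82), (192, 82), (194, 59), (196, 58), (198, 75), (200, 75), (202, 59), (204, 59), (206, 65), (208, 80), (210, 83), (212, 70), (214, 62), (216, 66), (218, 76), (220, 76), (222, 67), (224, 63), (226, 78), (228, 87), (230, 80), (232, 63), (234, 65), (236, 79), (238, 81), (240, 70), (242, 59), (244, 65), (246, 80), (248, 76), (250, 68), (252, 59), (254, 73), (256, 80), (258, 72)]
```

View pics/v3.png

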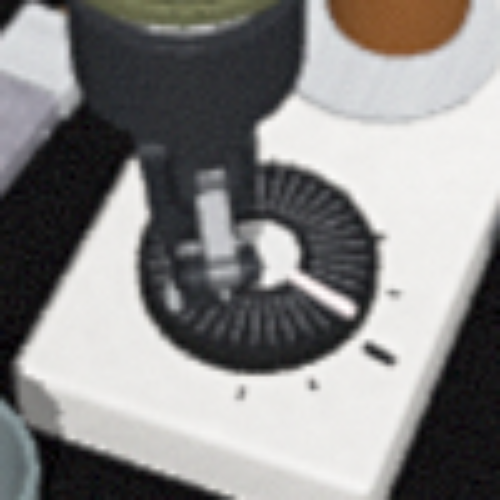

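The line, with its tip at about (350,312), points at the long tick at (380,352). It measures about 166° against 163°, well inside the click. I'll lift straight up.

>>> play_rows(steps=[{"delta_pos": [0, 0, -0.3], "turn": [0, 0, 0]}, {"delta_pos": [0, 0, -0.5], "turn": [0, 0, 0]}, {"delta_pos": [0, 0, -1.5], "turn": [0, 0, 0]}, {"delta_pos": [0, 0, -3], "turn": [0, 0, 0]}, {"delta_pos": [0, 0, -4], "turn": [0, 0, 0]}, {"delta_pos": [0, 0, -3], "turn": [0, 0, 0]}, {"delta_pos": [0, 0, 0], "turn": [0, 0, 0]}, {"delta_pos": [0, 0, 0], "turn": [0, 0, 0]}])

```text
time_s: 5.6
tool_pos: [555.3, 91.1, 184.3]
ee_rot: [[0.857, 0.515, 0.002], [0.515, -0.857, 0.0], [0.002, 0.0, -1.0]]
contact_force: [1.0, 0.1, 0.2]
opening: -0.004
grip_force: 0.0
```

Run:
```python
from ang import *
c,im,d=snap("side","side4"); A,p=ang(im[:,:,::-1],c,z=64); i=p>150; print("line",A[i].mean(),A[i])
cv2.imwrite("pics/v4.png",im[:,:,::-1])
```

```text
line 165.5 [160. 161. 162. 163. 164. 165. 166. 167. 168. 169. 170. 171.]
```

View pics/v4.png

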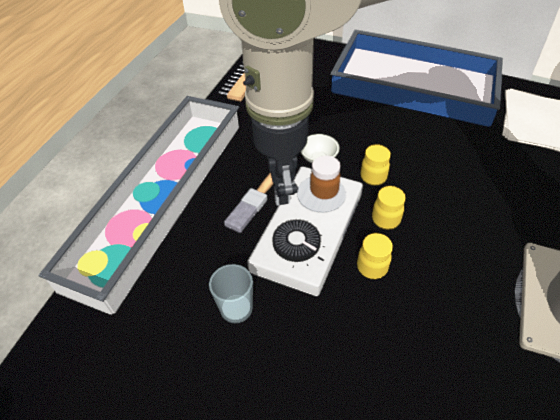

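The hand is clear. The line at (312,246) points at the long tick at (321,258), and everything else is in place.

```bash
python3 -c "
from cell import manip
print(manip.job_done())"
```

```text
the job is handed in; nothing more can be done
None
```

I turned the dial two clicks clockwise with the shut fingertips; its line now rests at the long tick (165° measured, tick at about 164°), the hand is clear, nothing else looked moved in the last picture, and the job is handed in (no verdict was shown).

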